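Slide the sold filter unit through the flap of the hold box

TASK

Put the sold filter unit away in the hold box: with your fingertips push it gently along the shelf, through the swinging flap and on until it slides down the ramp to the floor inside, then draw your fingers back out so that the flap hangs shut. Push it only, at a steady pace: never lift or carry it or knock it along, and leave the other things on the table where they are.

Things in the scene. Friction and masses are not known exactly. Their poses are not given: they have to be found in the camera images.
- hold_box: Fixed dark steel hold box with a bare steel shelf in front; place and yaw differ each time. Origin on the table under the shut flap; +x points inward through the flap, away from the robot, z up (mm in this frame). Doorway at x 0: y -95 to 95, z 70 to 208. Side walls and header (z 216-225) begin at x -12; back wall x 230; clear roof z 220-224. Look-only bow handles out to x -44 at y +-97.
- shelf_front (a point): Middle of the shelf's front edge, on its top: box x -140, z 70. The shelf is flat and level from here through the doorway to the ramp's top, 190 mm wide between two rims 10 mm high that end at box x -12.
- ramp_top (a point): Middle of the inner edge of the shelf: box x 35, z 70 mm, i.e. 35 mm inward of the flap. Here a steep bare ramp goes down to box x 90, z 6. A unit whose middle has been pushed past this edge tips over and slides down by itself. It may come to rest any way up at the ramp's foot.
- inside_floor (a point): Middle of the rubber floor inside the box: box x 160, z 6 mm. The floor runs from box x 90 to the back wall at 230, 190 mm wide.
- flap (a joint): Angle (rad) of the plain steel flap, 182 wide, 132 high, 3 thick (mm), 0.14 kg, that hangs from a hinge rod along the box's y at box x 0, z 212. 0 = hanging shut; grows to 1.45 as its lower edge is pushed inward. It opens inward only, gives way to about 1 N from the unit or fingers, and falls shut by its own weight in under 1 s when nothing is beneath it.
- flap_edge (a point): Middle of the flap's lower edge; when shut it is 78 mm above the table, 8 mm above the shelf. Moves with the flap.
- filter_unit: The sold filter unit: die-cast aluminium case with grey lid, 60 mm along its x, 80 along its y, 35 high, with a brass connector (13 mm across, 12 long, axis 17 up) on each y end, 102 over both. About 0.3 kg (0.2 to 0.42). Lies on the shelf before the flap, its x axis within 0.35 rad of inward. Origin at the centre of its underside, z up.
- meter: Bystander: black hand meter lying on the table beside the hold box, 150 x 75 x 34 mm with a knob to 42 mm high. Origin at the centre of its underside. Leave alone.
- transformer: Bystander: open-frame transformer, 76 x 56 x 52 mm, 0.6 kg, on the table beside the hold box. Origin at the centre of its underside. Leave alone.
- tuning_knob: Bystander: black round tuning knob, 58 mm across, 28 mm high, on the table beside the hold box. Origin at the centre of its underside. Leave alone.
- screwdriver: Bystander: screwdriver lying on the table beside the hold box, handle toward its -x. Leave alone.
Mind the look-alikes: they are no part of the job. Leave any blue or red look-alike of the filter_unit alone.

How it is judged:
By the outcome, as a careful person would: the job done as asked, in the order asked, and still so for the second after the job is handed in, with the robot touching nothing.
It also fails if it takes over 45 s, if anything falls off the work surface, if the arm or the gripper's body presses on something with over 40 N, if the wrist force passes 120 N, or if a joint passes its speed limit or range.

ROBOT

A 7-joint arm with a two-finger parallel gripper is mounted at the origin on the work surface. World frame = base frame: x ahead of the robot, y to its left, z up, the work surface at z = 0. Lengths are in m, angles in rad, forces in N, time in s.
With the tool pointing down it reaches from about 0.4 to 0.9 m from the base axis. Payload 5.6 kg.
Tool frame: the origin (TCP) lies midway between the tips of the shut fingers; the grasp point (between the pads) lies 19 mm behind it; y points along the fingers, z is the direction in which the jaws open and shut, and the axes are right-handed (so a half turn about y gives the same grasp; the last joint's range is limited). The gripper opens to 92 mm and grips with 3 to 60 N. Pads are 20 mm wide; open, the fingers measure 128 mm over their backs; the gripper's body (75 mm by 189 mm) begins 69 mm behind the grasp point.
Start: joints at [1.101, 0.468, -0.012, 1.603, 0.006, 1.071, -0.056], TCP at [0.269, -0.592, 0.194] pointing down, gripper open.
Joint ranges: [-2.53, 2.53], [-0.31, 2.02], [-1.57, 1.55], [0.28, 2.44], [-1.29, 4.43], [0.15, 1.84], [-2.92, 2.92]. Speed limits (rad/s): [2.57, 2.57, 3.14, 3.14, 3.14, 3.14, 3.14].

INTERFACE

Orientations are given as a 3x3 rotation matrix whose columns are the frame's x, y, z axes.
In Python, from station import env, effector, solver, viewer, workorder, search_frame, tip_of gives the robot as it stands. Calls block until the motion is done:
- env.reach(position, orientation): joint-space move of the TCP to a pose.
- env.movel(position, frame=None, rate=0.15): straight line of the TCP; frame=None keeps the orientation; rate is the mean speed in m/s.
- env.goto_joints(angles): joint-space move.
- effector.release() and effector.grasp(squeeze=None): open the fingers fully, or close them until they stop; squeeze is the grip in N (None keeps the last).
- env.pause(seconds).
- solver.inverse_kinematics(position, orientation): joint angles nearest the present ones, or None.
- env.sense(): the state.
- viewer.read_camera(name): name is "scene" or "top" or "wrist"; returns (picture, depth): 480x640x3 uint8, red, green, blue; 480x640 float32, m along the optical axis (not along the pixel's ray), 0 where there is no reading.
- viewer.camera_info(name): a dict with "intrinsics" (3x3 intrinsics, pixels), "dist_coeffs" ([k1, k2, p1, p2, k3] as OpenCV has them; the pictures are not rectified), "eye" and "rotation" of the camera in the world; the wrist camera has in their place "T_tool_cam" (4x4, takes a point from camera to tool coordinates, whose origin is the TCP and whose axes are the tool frame's). Camera axes: x right, y up, looking along -z (the intrinsics and any distortion apply to the point x, -y, -z); pixel columns grow to the right and rows downward; lengths in m; the calibration is good to about 2 mm. A picture is of the moment at which its call begins: read the wrist's pose just before it. camera_info takes no time and is no camera call.
A pose or a line that the arm cannot do raises env.PlanningError and nothing moves.
- workorder.finish_job(): hands the job in, once; it reports no verdict.
Trained networks look in the newest picture that a camera, given by its name, has taken for a name from the list of things; names that differ only in an ending like _2 or _b are one class to them, and where a whole thing is asked for, a point or a joint stands for the part that bears it (a point fixed in the world has none). Each returns a list of dicts, best first, with "score" (0 to 1); they miss things now and then, are a little off and sometimes report something else, mostly with a low value. They report only what shows in the picture. A call takes as long as a camera call. They do not tell look-alikes from the thing itself.
- search_frame(camera, name): "at" ([x, y, z] in m, in world coordinates, good to about 4 mm: the middle of the surface that is visible of it).
- tip_of(camera, name): "at" ([x, y, z] in m, in world coordinates, good to about 4 mm: a listed point, or the origin of a listed thing).
The state is a dict: "t": time; "joint_positions": joint angles; "joint_velocities": joint speeds; "tau": joint torques, N m; "ee_pos": TCP position; "tcp_rot": TCP orientation; "wrist_force": force on the tool from outside, world axes, zero at the start; "moment": the same for the moment, N m; "gripper_width": finger opening in m.
Only numpy, scipy, OpenCV 4.12 (cv2) and the standard library are available. Lean on these libraries where they do the work, as an engineer would, in place of code of your own. Each camera call takes 0.05 s, during which the arm holds its last target. There are 200 camera calls.

## Working session

There is one attempt and no reset: what is moved stays moved. The work goes in short steps, each a Python script; the robot and the scene stay as the last script left them, time stands still between calls to the robot, and variables do not carry over. Pictures are saved under pics/ and viewed, about 8 in all and at most 12, crops included, and the job is handed in when it is done.

```bash
ls; mkdir -p pics; python3 - <<'E'
from station import *
import cv2,numpy as np
s=env.sense();print(s['t'],s['ee_pos'],s['tcp_rot'],s['gripper_width'])
for c in ['scene','top']:
    p,d=viewer.read_camera(c);cv2.imwrite(f'pics/{c}0.png',p[:,:,::-1]);np.save(f'pics/{c}0.npy',d)
    i=viewer.camera_info(c);print(c,i['eye'],np.round(i['rotation'],3).tolist(),np.round(i['intrinsics'],1).tolist(),i['dist_coeffs'])
    for n in ['filter_unit','shelf_front','ramp_top','inside_floor','flap_edge','hold_box','meter','transformer','tuning_knob','screwdriver']:
        print(n,[(np.round(r['at'],3).tolist(),round(r['score'],2)) for r in tip_of(c,n)])
E
```

```text
pics
0.0 [ 0.26873376 -0.59118279  0.19304726] [[-9.10338885e-01 -8.54989403e-04  4.13862759e-01]
 [-4.13863616e-01  1.52388004e-03 -9.10337622e-01]
 [ 1.47651823e-04 -9.99998473e-01 -1.74109626e-03]] 0.09190345083834726
scene [ 0.71798026 -0.57752674  0.98747627] [[0.968, -0.208, 0.143], [0.252, 0.765, -0.593], [0.014, 0.609, 0.793]] [[570.5, 0.0, 319.1], [0.0, 570.5, 239.5], [0.0, 0.0, 1.0]] [0.0189417 0.        0.        0.        0.       ]
filter_unit [([0.34, 0.125, -0.0], 0.68), ([0.522, 0.111, 0.069], 0.67), ([0.358, -0.012, 0.003], 0.66)]
shelf_front [([0.47, 0.1, 0.068], 0.79)]
ramp_top []
inside_floor [([0.526, 0.285, 0.003], 0.33)]
flap_edge []
hold_box [([0.61, 0.107, 0.0], 0.77)]
meter [([0.524, 0.287, 0.002], 0.74), ([0.467, 0.099, 0.071], 0.32)]
transformer [([0.706, -0.068, 0.002], 0.96)]
tuning_knob []
screwdriver [([0.553, -0.084, 0.001], 0.98)]
top [0.41837051 0.07047941 1.35332512] [[0.001, 0.995, -0.101], [-1.0, 0.002, 0.01], [0.01, 0.101, 0.995]] [[608.2, 0.0, 310.4], [0.0, 608.2, 247.2], [0.0, 0.0, 1.0]] [0.03288644 0.         0.         0.         0.        ]
filter_unit [([0.343, 0.121, 0.003], 0.67), ([0.517, 0.108, 0.068], 0.63), ([0.356, -0.011, -0.001], 0.6), ([0.523, 0.291, 0.0], 0.52)]
shelf_front [([0.466, 0.098, 0.076], 0.86)]
ramp_top []
inside_floor []
flap_edge [([0.606, 0.105, 0.08], 0.82)]
hold_box [([0.605, 0.108, -0.003], 0.93)]
meter [([0.525, 0.289, -0.0], 0.72)]
transformer [([0.71, -0.066, 0.004], 0.68)]
tuning_knob [([0.699, 0.299, -0.001], 0.79)]
screwdriver [([0.55, -0.079, 0.003], 0.6)]
```

View pics/scene0.png

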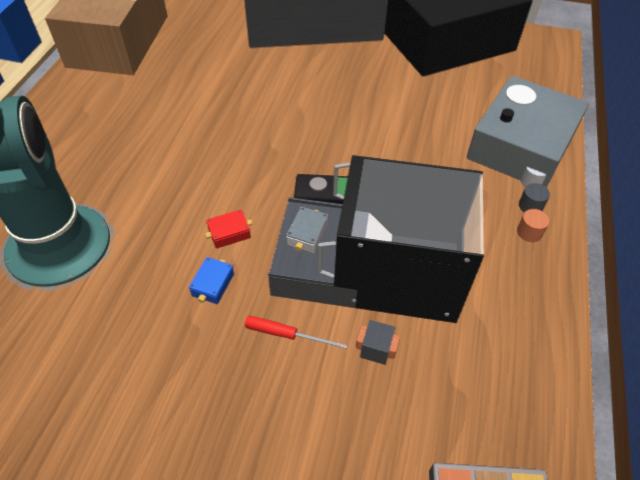

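View pics/top0.png

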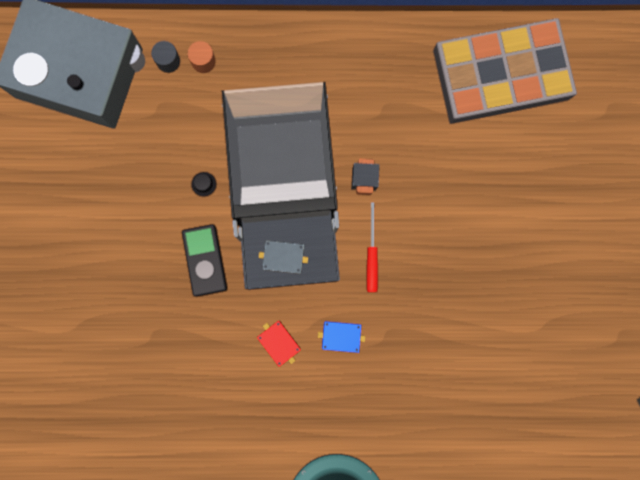

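Both views show the grey unit on the shelf (top image at about 284,257). The red and blue look-alikes are on the table in front of it, and the box yaw looks slightly positive. Next I'll refine the poses from depth and check reachability.

```bash
cat > h.py <<'E'
from station import *
import cv2,numpy as np
def cloud(cam,d):
    i=viewer.camera_info(cam);K=np.array(i['intrinsics']);v,u=np.mgrid[:480,:640]
    n=cv2.undistortPoints(np.stack([u,v],-1).reshape(-1,1,2).astype(np.float64),K,np.array(i['dist_coeffs'])).reshape(480,640,2)
    P=np.stack([n[...,0]*d,-n[...,1]*d,-d],-1)@np.array(i['rotation']).T+np.array(i['eye'])
    P[d<=0]=np.nan;return P
def rect(P,lo,hi,xr,yr):
    m=(P[...,2]>lo)&(P[...,2]<hi)&(P[...,0]>xr[0])&(P[...,0]<xr[1])&(P[...,1]>yr[0])&(P[...,1]<yr[1])
    m=cv2.morphologyEx(m.astype(np.uint8),cv2.MORPH_OPEN,np.ones((3,3)))>0
    q=P[m];r=cv2.minAreaRect((q[:,:2]*1000).astype(np.float32));return r,len(q),np.median(q[:,2])
def tool(yaw,tilt):  # y axis: inward and down by tilt; z horizontal (jaw axis)
    c,s=np.cos(yaw),np.sin(yaw)
    y=np.array([c*np.cos(tilt),s*np.cos(tilt),-np.sin(tilt)]);z=np.array([-s,c,0.])
    return np.stack([np.cross(y,z),y,z],1)
E
python3 - <<'E'
from h import *
for c in ['top','scene']:
    P=cloud(c,np.load(f'pics/{c}0.npy'))
    print(c,'unit',rect(P,.092,.115,(.47,.57),(.04,.18)))
    print('shelf',rect(P,.06,.088,(.44,.56),(-.02,.24)))
    print('table z',np.nanmedian(P[(np.abs(P[...,0]-.4)<.03)&(np.abs(P[...,1]-.0)<.2),2]))
    # rim outer y edges vs x
    for x in (.48,.50,.52,.54,.56):
        m=(abs(P[...,0]-x)<.006)&(P[...,2]>.06)&(P[...,2]<.09)&(abs(P[...,1]-.1)<.15);print(x,P[m][:,1].min().round(4),P[m][:,1].max().round(4))
    # walls top
    m=(P[...,2]>.205)&(P[...,2]<.24)&(abs(P[...,1]-.1)<.2)&(abs(P[...,0]-.7)<.2);print('top rim',cv2.minAreaRect((P[m][:,:2]*1000).astype(np.float32)))
for flip in (1,-1):
  for t in (20,30,40,50):
    R=tool(.06,np.radians(t))
    if flip<0: R=R@np.diag([-1,1,-1])
    for x in (-.16,.01):
        p=np.array([.606,.107,.085])+x*np.array([np.cos(.06),np.sin(.06),0])
        q=solver.inverse_kinematics(p,R);print(flip,t,x,None if q is None else np.round(q,2))
E
```

```text
top unit (((524.5289306640625, 114.60074615478516), (80.04060363769531, 60.356590270996094), 84.33824920654297), 1133, np.float64(0.10578756266821632))
shelf (((517.71484375, 100.64783477783203), (98.94132232666016, 200.00869750976562), 5.13972282409668), 2898, np.float64(0.07088708561086632))
table z 0.0006871724053403305
0.48 -0.0021 0.1967
0.5 -0.0003 0.1991
0.52 0.0017 0.2011
0.54 0.0038 0.2019
0.56 0.0038 0.2038
top rim ((715.318603515625, 117.96429443359375), (259.11273193359375, 202.99526977539062), 5.664656162261963)
scene unit (((527.9376220703125, 117.73070526123047), (93.42284393310547, 61.200767517089844), 84.09239196777344), 1072, np.float64(0.10513265356870533))
shelf (((518.191650390625, 99.69823455810547), (96.51467895507812, 205.81402587890625), 3.979944944381714), 2385, np.float64(0.07086483820204215))
table z 0.0009018006340790752
0.48 -0.0055 0.1985
0.5 -0.0041 0.1986
0.52 -0.0022 0.2015
0.54 -0.0012 0.2047
0.56 0.0013 0.2045
top rim ((717.795166015625, 117.48877716064453), (254.0977783203125, 204.7789764404297), 5.313842296600342)
1 20 -0.16 None
1 20 0.01 None
1 30 -0.16 None
1 30 0.01 None
1 40 -0.16 None
1 40 0.01 [ 0.71  1.14 -1.34  2.35  2.35  1.23 -0.32]
1 50 -0.16 None
1 50 0.01 [ 0.71  0.98 -1.33  2.25  2.03  1.01 -0.19]
-1 20 -0.16 None
-1 20 0.01 None
-1 30 -0.16 None
-1 30 0.01 None
-1 40 -0.16 None
-1 40 0.01 [ 0.42  0.7  -0.89  2.37  2.43  0.87  2.35]
-1 50 -0.16 None
-1 50 0.01 [-0.12  0.42 -0.23  2.3   2.38  0.35  2.16]
```

View pics/crop1.png

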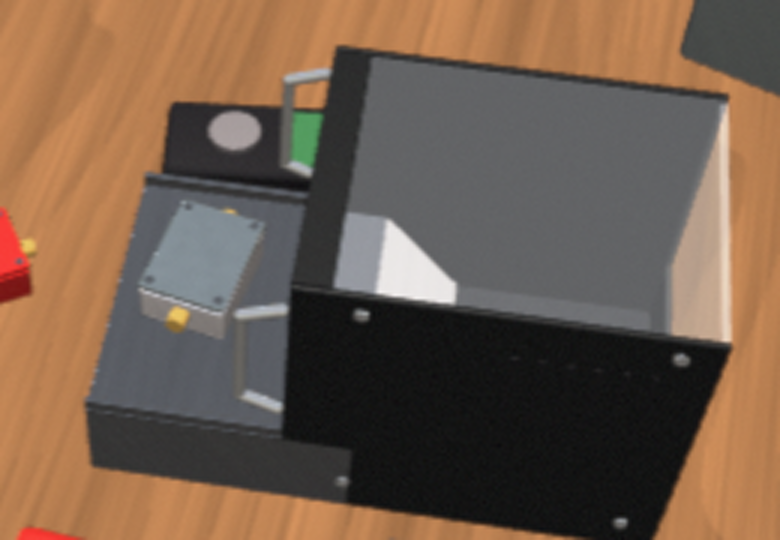

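The crop shows the bow handles (z about 0.10–0.205, y about ±92–102) just outside the doorway. The wrist body is 189 mm wide, so it mustn't go past the handle fronts squarely. I'll close the fingers, move to a pose in front of the shelf, and check tilts and reach from there.

```bash
cat >> h.py <<'E'
YAW=.092;ORG=np.array([.607,.109,0])
def bx(x,y,z):
    c,s=np.cos(YAW),np.sin(YAW);return ORG+np.array([c*x-s*y,s*x+c*y,z])
def st():
    s=env.sense();d=s['ee_pos']-ORG;c,sn=np.cos(YAW),np.sin(YAW)
    print('t',round(s['t'],2),'box',np.round([c*d[0]+sn*d[1],-sn*d[0]+c*d[1],d[2]],4),'F',np.round(s['wrist_force'],1),'q',np.round(s['joint_positions'],2),round(s['gripper_width'],4))
E
python3 - <<'E'
from h import *
effector.grasp(10)
rad=np.radians
env.reach(bx(-.15,.013,.22),tool(YAW,rad(70)));st()
for y in (0,.15,-.15):
 for x,z in ((-.135,.08),(-.12,.08),(-.1,.082),(-.06,.082),(-.03,.083),(0,.083),(.01,.083)):
  o=[]
  for t in (30,35,40,45,50,55,60,65,70):
    q=solver.inverse_kinematics(bx(x,.015,z),tool(YAW+y,rad(t)))
    if q is not None:o.append((t,np.round(q,2).tolist()))
  print(y,x,o[:1],[a[0] for a in o])
E
```

```text
t 4.99 box [-0.1496  0.0124  0.2201] F [-0.5 -0.4 -0.6] q [ 0.82 -0.03 -1.13  2.21  0.09  0.6   1.28] 0.0004
0 -0.135 [(65, [0.21, 0.29, -0.65, 2.4, 1.32, 0.31, 0.03])] [65, 70]
0 -0.12 [(60, [0.09, 0.29, -0.54, 2.43, 1.78, 0.3, -0.43])] [60, 65, 70]
0 -0.1 [(60, [-0.12, 0.28, -0.29, 2.4, 1.76, 0.23, -0.42])] [60, 65, 70]
0 -0.06 [(50, [0.5, 0.6, -1.02, 2.41, 2.12, 0.72, -0.58])] [50, 55, 60, 65, 70]
0 -0.03 [(45, [0.54, 0.74, -1.09, 2.39, 2.25, 0.88, -0.59])] [45, 50, 55, 60, 65, 70]
0 0 [(40, [0.54, 0.85, -1.09, 2.38, 2.39, 1.0, -0.62])] [40, 45, 50, 55, 60, 65, 70]
0 0.01 [(40, [0.53, 0.84, -1.07, 2.35, 2.39, 0.98, -0.62])] [40, 45, 50, 55, 60, 65, 70]
0.15 -0.135 [(65, [0.19, 0.27, -0.56, 2.41, 1.23, 0.19, 0.31])] [65, 70]
0.15 -0.12 [(65, [0.3, 0.32, -0.68, 2.37, 1.26, 0.24, 0.31])] [65, 70]
0.15 -0.1 [(60, [0.65, 0.52, -1.09, 2.37, 1.73, 0.47, -0.05])] [60, 65, 70]
0.15 -0.06 [(55, [0.59, 0.56, -1.02, 2.35, 1.99, 0.48, -0.27])] [55, 60, 65, 70]
0.15 -0.03 [(50, [0.73, 0.81, -1.22, 2.34, 2.12, 0.73, -0.21])] [50, 55, 60, 65, 70]
0.15 0 [(40, [0.8, 1.14, -1.34, 2.38, 2.42, 1.04, -0.18])] [40, 45, 50, 55, 60, 65, 70]
0.15 0.01 [(40, [0.8, 1.15, -1.34, 2.35, 2.41, 1.03, -0.17])] [40, 45, 50, 55, 60, 65, 70]
-0.15 -0.135 [(65, [0.05, 0.28, -0.55, 2.39, 1.27, 0.37, -0.12])] [65, 70]
-0.15 -0.12 [(60, [-0.19, 0.27, -0.32, 2.43, 1.62, 0.34, -0.5])] [60, 65, 70]
-0.15 -0.1 [(55, [0.13, 0.38, -0.69, 2.42, 1.85, 0.55, -0.68])] [55, 60, 65, 70]
-0.15 -0.06 [(50, [-0.21, 0.38, -0.3, 2.42, 2.12, 0.51, -0.98])] [50, 55, 60, 65, 70]
-0.15 -0.03 [(40, [0.05, 0.57, -0.64, 2.43, 2.29, 0.91, -1.05])] [40, 45, 50, 55, 60, 65, 70]
-0.15 0 [(30, [0.33, 0.96, -0.99, 2.41, 2.47, 1.41, -0.86])] [30, 35, 40, 45, 50, 55, 60, 65, 70]
-0.15 0.01 [(30, [0.23, 0.85, -0.85, 2.4, 2.46, 1.3, -0.97])] [30, 35, 40, 45, 50, 55, 60, 65, 70]
```

```bash
python3 - <<'E'
from h import *
rad=np.radians
env.movel(bx(-.145,.013,.081),tool(YAW,rad(70)),rate=.12);st()
env.movel(bx(-.100,.013,.081),tool(YAW,rad(65)),rate=.03);st()
p,d=viewer.read_camera('top');np.save('pics/top1.npy',d);cv2.imwrite('pics/top1.png',cv2.resize(p[130:310,200:400,::-1],None,fx=3,fy=3,interpolation=2))
p,d=viewer.read_camera('scene');cv2.imwrite('pics/scene1.png',cv2.resize(p[140:320,220:500,::-1],None,fx=2.8,fy=2.8,interpolation=2))
E
```

```text
t 6.3 box [-0.1447  0.0131  0.0813] F [-0.2  0.6  0.5] q [ 0.32  0.31 -0.76  2.35  0.98  0.38  0.39] 0.0004
t 7.95 box [-0.1001  0.013   0.081 ] F [-1.   0.5 -0.3] q [ 0.2   0.34 -0.62  2.33  1.25  0.32  0.14] 0.0005
```

View pics/scene1.png

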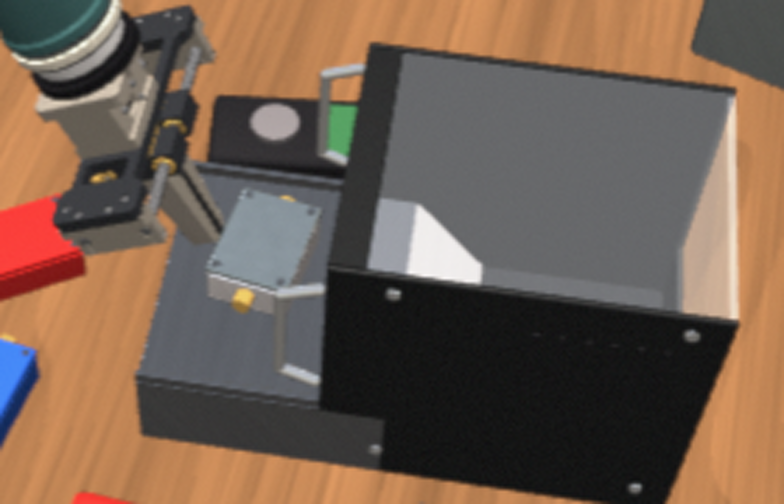

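The fingertips (crop at about 215,240) are against the middle of the rear face, and the unit has moved inward and is nearly square. I'll keep going to just past the flap plane, lowering the tilt as it moves.

```bash
python3 - <<'E'
from h import *
rad=np.radians
try:
    env.movel(bx(-.050,.014,.083),tool(YAW+.06,rad(58)),rate=.035);st()
    env.movel(bx(-.018,.015,.0835),tool(YAW+.12,rad(49)),rate=.035);st()
except env.PlanningError as e: print('ERR',e);st()
p,d=viewer.read_camera('scene');cv2.imwrite('pics/scene2.png',cv2.resize(p[140:320,220:500,::-1],None,fx=2.8,fy=2.8,interpolation=2))
E
```

```text
t 9.63 box [-0.0498  0.0141  0.0832] F [-1.8  0.1  1.9] q [ 0.16  0.39 -0.55  2.31  1.83  0.28 -0.33] 0.0001
t 10.7 box [-0.0177  0.0151  0.0841] F [-4.5 -1.9  6.1] q [ 0.36  0.52 -0.75  2.34  2.38  0.48 -0.71] 0.0005
```

View pics/scene2.png

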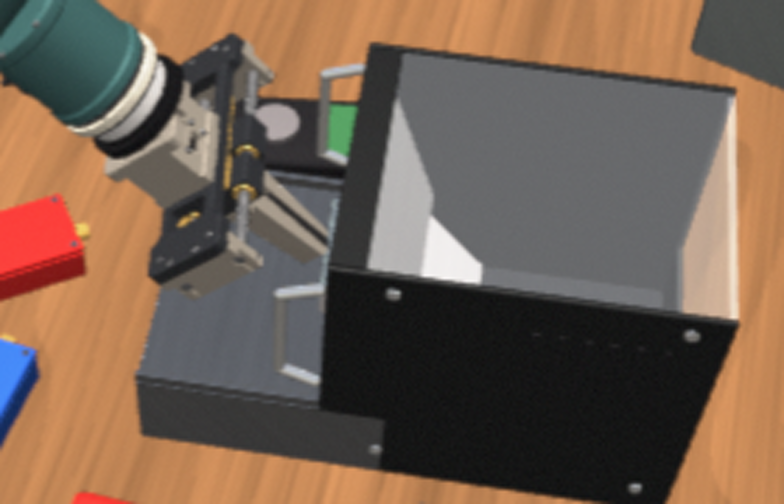

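The flap is partly open over the unit. The +6 N upward force suggests the lower fingertip corner is rubbing on the shelf, so I'll raise the path slightly and recheck.

```bash
python3 - <<'E'
from h import *
rad=np.radians
env.movel(bx(-.014,.015,.088),tool(YAW+.12,rad(49)),rate=.03);st()
env.movel(bx(-.004,.0155,.0885),tool(YAW+.14,rad(44)),rate=.03);st()
p,d=viewer.read_camera('scene');cv2.imwrite('pics/scene3.png',cv2.resize(p[140:320,220:500,::-1],None,fx=2.8,fy=2.8,interpolation=2))
E
```

```text
t 11.1 box [-0.0132  0.015   0.0886] F [-0.1 -0.1  0.7] q [ 0.36  0.51 -0.74  2.33  2.36  0.46 -0.7 ] 0.0003
t 11.58 box [-0.004   0.0159  0.0894] F [-8.4 -2.2 13. ] q [ 0.43  0.58 -0.81  2.36  2.54  0.59 -0.79] 0.0004
```

View pics/scene3.png

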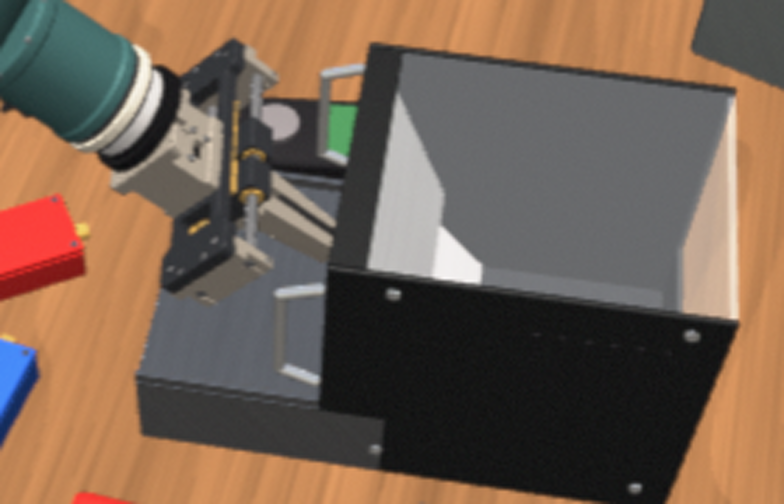

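```bash
python3 - <<'E'
from h import *
s=env.sense();F=np.array(s['wrist_force']);M=np.array(s['moment']);R=np.array(s['tcp_rot']);print(F,M,'tilt',np.degrees(np.arcsin(-R[2,1])))
print('tool F',R.T@F,'tool M',R.T@M)
r0=np.cross(F,M)/(F@F);f=F/np.linalg.norm(F);print('line in tool coords (if M about TCP)',R.T@r0,'dir',R.T@f)
p,d=viewer.read_camera('wrist');cv2.imwrite('pics/wrist3.png',p[:,:,::-1])
d,P=d,cloud('scene',viewer.read_camera('scene')[1])
c,sn=np.cos(YAW),np.sin(YAW);D=P-ORG;X=D[...,0]*c+D[...,1]*sn;Y=-D[...,0]*sn+D[...,1]*c
print(viewer.camera_info('wrist')['T_tool_cam'])
E
```

```text
[-8.58374903 -1.17431108 11.22532614] [-0.02798627 -0.01251727 -0.05960091] tilt 43.88257829320689
tool F [  2.11406379 -13.99673287   0.83060459] tool M [-0.06384068  0.01960782 -0.00566416]
line in tool coords (if M about TCP) [ 0.00031329 -0.00020417 -0.00423792] dir [ 0.14908946 -0.9870872   0.05857647]
[[-4.96033606e-04 -9.66327532e-01 -2.57314699e-01 -7.22913751e-02]
 [-8.30630050e-04  2.57315040e-01 -9.66327212e-01 -1.90846440e-01]
 [ 9.99999532e-01 -2.65597450e-04 -9.30297593e-04 -1.20617128e-03]
 [ 0.00000000e+00  0.00000000e+00  0.00000000e+00  1.00000000e+00]]
```

View pics/wrist3.png

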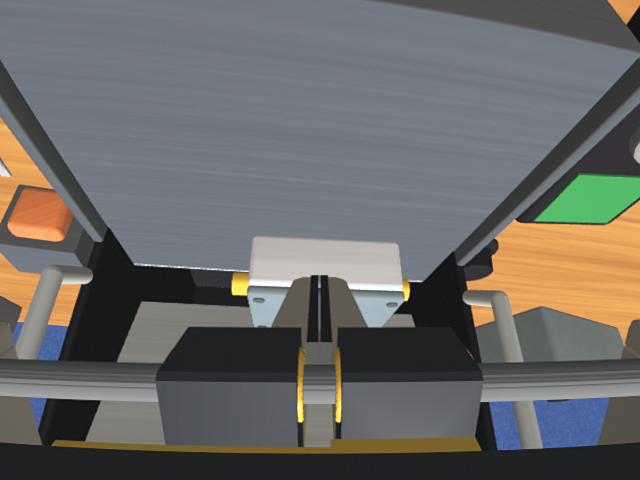

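The wrist picture is upside down relative to the scene. It shows the fingertips at about (320,280) against the upper part of the unit's rear face, with the connectors at (240,284) and (405,290). The force runs along the finger axis through the TCP, so I'll measure the unit's attitude from this depth view.

```bash
python3 - <<'E'
from h import *
s=env.sense();p,d=viewer.read_camera('wrist');i=viewer.camera_info('wrist');K=np.array(i['intrinsics'])
n=cv2.undistortPoints(np.stack(np.meshgrid(np.arange(640),np.arange(480)),-1).reshape(-1,1,2).astype(float),K,np.array(i['dist_coeffs'])).reshape(480,640,2)
C=np.stack([n[...,0]*d,-n[...,1]*d,-d],-1);T=np.array(i['T_tool_cam']);Tl=C@T[:3,:3].T+T[:3,3]
W=Tl@np.array(s['tcp_rot']).T+s['ee_pos'];D=W-ORG;c,sn=np.cos(YAW),np.sin(YAW)
B=np.stack([D[...,0]*c+D[...,1]*sn,-D[...,0]*sn+D[...,1]*c,D[...,2]],-1)*1000
for u in (265,285,375,390):
    print(u,[(v,np.round(B[v,u]).astype(int).tolist()) for v in range(200,330,10)])
print('tip',[(v,np.round(B[v,308]).astype(int).tolist(),np.round(Tl[v,308]*1000).astype(int).tolist()) for v in range(262,330,6)])
E
```

```text
265 [(200, [-48, -16, 71]), (210, [-39, -16, 70]), (220, [-29, -16, 70]), (230, [-21, -16, 71]), (240, [-18, -16, 75]), (250, [-16, -15, 80]), (260, [-16, -15, 86]), (270, [-16, -14, 91]), (280, [-16, -14, 97]), (290, [-18, -14, 103]), (300, [-11, -13, 106]), (310, [4, -13, 105]), (320, [24, -13, 105])]
285 [(200, [-49, -7, 71]), (210, [-39, -7, 70]), (220, [-31, -6, 70]), (230, [-21, -6, 70]), (240, [-17, -5, 74]), (250, [-17, -5, 79]), (260, [-17, -5, 85]), (270, [-17, -4, 91]), (280, [-16, -4, 96]), (290, [-17, -4, 102]), (300, [-44, -5, 117]), (310, [-51, -5, 123]), (320, [-58, -5, 130])]
375 [(200, [-55, 33, 71]), (210, [-46, 36, 70]), (220, [-38, 38, 70]), (230, [-28, 41, 70]), (240, [-18, 44, 70]), (250, [-20, 43, 77]), (260, [-20, 42, 84]), (270, [-19, 42, 89]), (280, [-18, 42, 94]), (290, [-19, 41, 100]), (300, [-18, 41, 105]), (310, [-4, 45, 105]), (320, [15, 51, 105])]
390 [(200, [-56, 41, 70]), (210, [-48, 43, 70]), (220, [-39, 46, 70]), (230, [-30, 49, 71]), (240, [-20, 52, 71]), (250, [-20, 51, 77]), (260, [-21, 50, 83]), (270, [-20, 50, 89]), (280, [-20, 49, 95]), (290, [-17, 50, 99]), (300, [-18, 49, 104]), (310, [-4, 54, 105]), (320, [48, 71, 94])]
tip [(262, [-18, 7, 86], [-13, -8, -7]), (268, [-18, 7, 90], [-10, -11, -7]), (274, [-18, 7, 93], [-8, -13, -7]), (280, [-28, 6, 100], [-9, -26, -6]), (286, [-34, 6, 106], [-10, -34, -6]), (292, [-39, 5, 111], [-10, -41, -6]), (298, [-44, 5, 115], [-10, -48, -6]), (304, [-48, 4, 119], [-10, -53, -5]), (310, [-53, 4, 124], [-10, -60, -5]), (316, [-57, 3, 127], [-10, -65, -5]), (322, [-59, 3, 130], [-10, -69, -5]), (328, [-63, 3, 134], [-10, -74, -5])]
```

The depth shows the unit level, with its rear face at x ≈ -17..-20 and top at 105. The TCP reads x = -4, so the fingers seem to end about 20 mm short of the nominal TCP and are pressing on the unit's top rear edge. I'll back off and measure the real tip.

```bash
cat >> h.py <<'E'
def wrist():
    s=env.sense();p,d=viewer.read_camera('wrist');i=viewer.camera_info('wrist');K=np.array(i['intrinsics'])
    n=cv2.undistortPoints(np.stack(np.meshgrid(np.arange(640),np.arange(480)),-1).reshape(-1,1,2).astype(float),K,np.array(i['dist_coeffs'])).reshape(480,640,2)
    C=np.stack([n[...,0]*d,-n[...,1]*d,-d],-1);T=np.array(i['T_tool_cam']);Tl=C@T[:3,:3].T+T[:3,3]
    W=Tl@np.array(s['tcp_rot']).T+s['ee_pos'];D=W-ORG;c,sn=np.cos(YAW),np.sin(YAW)
    return p,Tl*1000,np.stack([D[...,0]*c+D[...,1]*sn,-D[...,0]*sn+D[...,1]*c,D[...,2]],-1)*1000
E
python3 - <<'E'
from h import *
rad=np.radians
env.movel(bx(-.035,.0145,.090),tool(YAW+.10,rad(52)),rate=.08);st()
p,T,B=wrist();cv2.imwrite('pics/wrist4.png',p[:,:,::-1])
for u in(308,320,332): print(u,[(v,np.round(T[v,u]).astype(int).tolist()) for v in range(255,330,5)])
print('face',[(v,np.round(B[v,270]).astype(int).tolist()) for v in range(200,330,10)])
# scene-camera view of gripper in tool frame
s=env.sense();S=cloud('scene',viewer.read_camera('scene')[1]);G=(S-s['ee_pos'])@np.array(s['tcp_rot'])*1000
m=(abs(G[...,2])<12)&(abs(G[...,0])<14)&(G[...,1]<5)&(G[...,1]>-90);g=G[m];print('finger y max scene',np.sort(g[:,1])[-8:],len(g))
m=(abs(G[...,2])<110)&(abs(G[...,0])<70)&(G[...,1]<-20)&(G[...,1]>-150);g=G[m]
for a in range(-140,-20,10):
    k=g[(g[:,1]>=a)&(g[:,1]<a+10)]
    if len(k):print(a,len(k),np.round(k.min(0)),np.round(k.max(0)))
E
```

```text
t 12.32 box [-0.0347  0.0146  0.0902] F [ 0.9  0.5 -0. ] q [ 0.31  0.44 -0.69  2.35  2.23  0.39 -0.64] 0.0005
308 [(255, [-8, 19, -7]), (260, [-4, 22, -8]), (265, [0, 26, -8]), (270, [3, 23, -8]), (275, [5, 21, -8]), (280, [-9, -24, -6]), (285, [-9, -32, -6]), (290, [-10, -40, -6]), (295, [-10, -45, -6]), (300, [-10, -50, -6]), (305, [-10, -55, -5]), (310, [-10, -59, -5]), (315, [-10, -65, -5]), (320, [-10, -67, -5]), (325, [-10, -71, -5])]
320 [(255, [-8, 19, 0]), (260, [-4, 23, 0]), (265, [0, 26, 0]), (270, [3, 23, 0]), (275, [-10, -21, -1]), (280, [-10, -26, -1]), (285, [-10, -34, -1]), (290, [-10, -40, -1]), (295, [-10, -44, -1]), (300, [-11, -51, -1]), (305, [-11, -56, -1]), (310, [-10, -59, -1]), (315, [-10, -64, -1]), (320, [-10, -69, -1]), (325, [-11, -73, -1])]
332 [(255, [-8, 19, 7]), (260, [-4, 22, 7]), (265, [1, 26, 7]), (270, [3, 24, 7]), (275, [5, 20, 7]), (280, [-9, -25, 5]), (285, [-10, -33, 5]), (290, [-10, -39, 5]), (295, [-9, -43, 5]), (300, [-10, -51, 4]), (305, [-10, -55, 4]), (310, [-11, -62, 4]), (315, [-10, -65, 4]), (320, [-11, -69, 4]), (325, [-11, -73, 3])]
[... 279 characters left out ...]
01]), (320, [-12, -12, 105])]
finger y max scene [-21.21701913 -21.21632475 -19.8665337  -19.44213041 -18.69180689
 -18.61324118 -18.18542347 -17.79854864] 165
-140 314 [ -29. -140.  -94.] [  37. -130.   96.]
-130 462 [ -27. -130.  -90.] [  36. -120.   88.]
-120 308 [ -26. -120.  -88.] [  37. -110.   87.]
-110 53 [ -25. -110.  -87.] [  35. -103.   85.]
-100 18 [  -6. -100.  -20.] [ 16. -90. -12.]
-90 73 [  -4.  -90. -109.] [ 68. -80.  82.]
-80 96 [ -6. -80. -19.] [ 70. -70.  83.]
-70 90 [ -5. -70. -18.] [ 68. -60.  82.]
-60 92 [ -8. -60. -17.] [ 60. -50.  82.]
-50 90 [ -70.  -50. -109.] [ 49. -40.  80.]
-40 138 [ -70.  -40. -110.] [ 43. -30.  81.]
-30 414 [ -70.  -30. -110.] [ 36. -20.  82.]
```

View pics/wrist4.png

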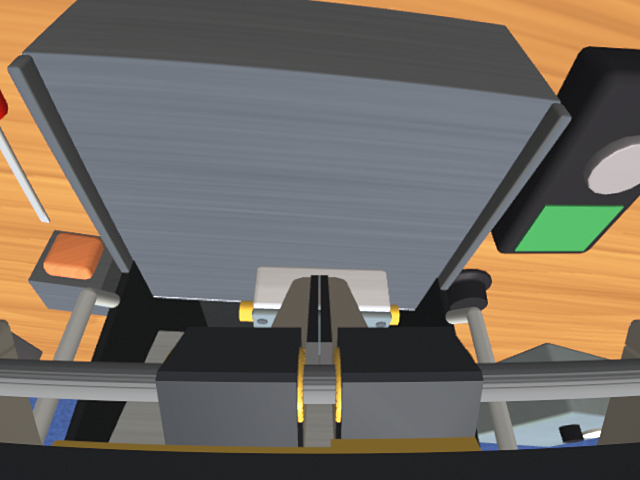

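Both cameras agree: the real fingertips end about 19 mm before the reported TCP. In this view the tips are clear of the unit, which sits square at x = -17. I'll command the real tip with that offset and push at mid-height.

```bash
cat >> h.py <<'E'
def tip(x,y,z,psi,deg,rate):
    R=tool(YAW+psi,np.radians(deg));env.movel(bx(x,y,z)+.019*R[:,1],R,rate=rate);st()
E
python3 - <<'E'
from h import *
try:
    tip(-.037,.016,.085,.10,52,.05)
    tip(-.010,.017,.085,.12,47,.03)
    if abs(env.sense()['wrist_force'][2])<6: tip(.003,.018,.085,.15,41,.03)
except env.PlanningError as e: print('ERR',e)
p,T,B=wrist();cv2.imwrite('pics/wrist5.png',p[:,:,::-1])
print('face',[(v,np.round(B[v,270]).astype(int).tolist()) for v in range(200,330,10)])
p,d=viewer.read_camera('scene');cv2.imwrite('pics/scene5.png',cv2.resize(p[140:320,220:500,::-1],None,fx=2.8,fy=2.8,interpolation=2))
E
```

```text
t 13.03 box [-0.0256  0.0173  0.0696] F [-0.2 -0.2  0.1] q [ 0.3   0.51 -0.7   2.33  2.27  0.44 -0.65] 0.0008
t 14.12 box [0.0028 0.0185 0.071 ] F [-2.2 -0.6  1.1] q [ 0.36  0.6  -0.76  2.32  2.45  0.55 -0.74] 0.0003
t 14.75 box [0.0177 0.0199 0.0728] F [-0.2  0.4  0.2] q [ 0.43  0.69 -0.81  2.34  2.64  0.7  -0.81] 0.0006
face [(200, [-54, -10, 70]), (210, [-48, -10, 70]), (220, [-39, -10, 70]), (230, [-31, -9, 70]), (240, [-22, -9, 70]), (250, [-11, -9, 70]), (260, [2, -8, 70]), (270, [15, -8, 70]), (280, [30, -7, 70]), (290, [48, -7, 70]), (300, [51, -6, 76]), (310, [59, -6, 80]), (320, [64, -6, 85])]
```

View pics/wrist5.png

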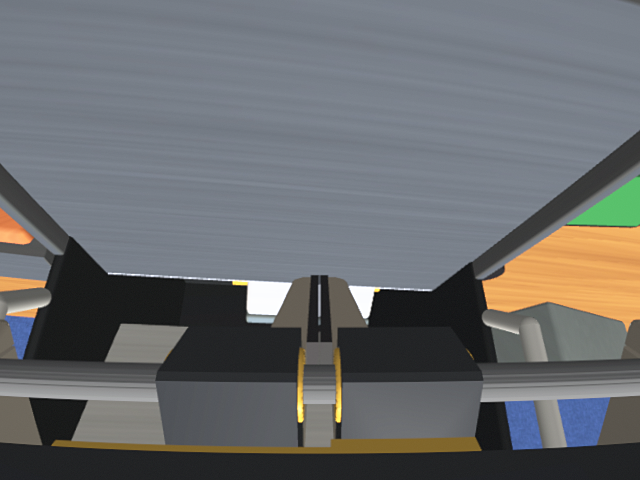

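The unit has gone over the edge: its rear face is beyond x = 48 at the ramp. I'll draw back gently and check.

```bash
python3 - <<'E'
from h import *
env.pause(.6)
p1,_=viewer.read_camera('scene')
tip(-.045,.016,.088,.10,52,.08)
tip(-.115,.014,.10,.0,65,.12)
R=tool(YAW,np.radians(70));env.movel(bx(-.17,.013,.20),R,rate=.15);st()
env.pause(.8)
p2,d=viewer.read_camera('scene')
f=lambda p:cv2.resize(p[140:320,240:500,::-1],None,fx=2,fy=2,interpolation=2)
cv2.imwrite('pics/scene6.png',np.vstack([f(p1)[:300],f(p2)[:300]]))
p,_=viewer.read_camera('top')
for c in('scene','top'):
  for n in('filter_unit','flap_edge','meter','transformer','tuning_knob','screwdriver'):
    print(c,n,[(np.round(r['at'],3).tolist(),round(r['score'],2)) for r in tip_of(c,n)])
E
```

```text
t 16.28 box [-0.0333  0.0172  0.073 ] F [-0.4  0.2  0.3] q [ 0.31  0.5  -0.71  2.35  2.27  0.44 -0.66] 0.0005
t 17.62 box [-0.1071  0.0138  0.0825] F [ 0.1 -0.8 -0.4] q [ 0.05  0.29 -0.46  2.35  1.18  0.26  0.19] 0.0
t 18.88 box [-0.1702  0.013   0.1996] F [ 0.4  0.5 -0.2] q [ 0.53 -0.04 -0.87  2.28  0.1   0.55  1.24] 0.0005
scene filter_unit [([0.343, 0.125, -0.0], 0.84), ([0.356, -0.012, -0.0], 0.8), ([0.608, 0.106, 0.004], 0.61)]
scene flap_edge []
scene meter [([0.527, 0.287, 0.0], 0.69)]
scene transformer []
scene tuning_knob []
scene screwdriver [([0.554, -0.082, -0.002], 0.87)]
top filter_unit [([0.354, -0.015, 0.003], 0.65)]
top flap_edge [([0.607, 0.106, 0.077], 0.67)]
top meter [([0.519, 0.29, 0.002], 0.7)]
top transformer [([0.707, -0.063, 0.001], 0.66), ([0.608, 0.109, -0.003], 0.23)]
top tuning_knob []
top screwdriver []
```

View pics/scene6.png

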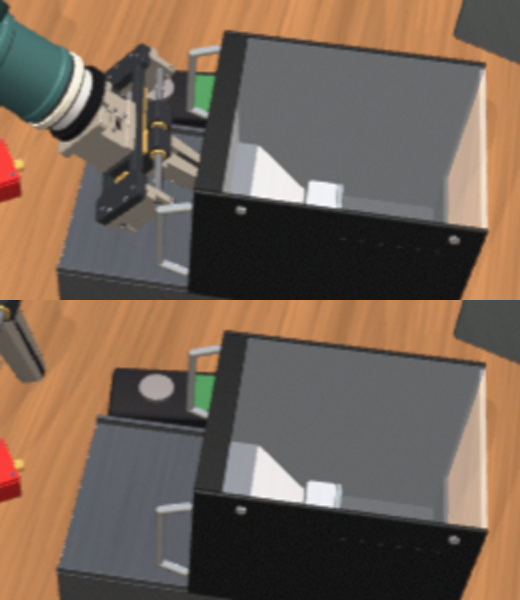

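The pictures show the unit at the foot of the ramp (about 325,192) and not moving. The shelf is empty, the flap edge is back at its shut position, and the fingers are clear. Handing in.

```bash
python3 - <<'E'
from h import *
P=cloud('top',viewer.read_camera('top')[1]);c,s=np.cos(YAW),np.sin(YAW);D=P-ORG;X=D[...,0]*c+D[...,1]*s;Y=-D[...,0]*s+D[...,1]*c
m=(X>.085)&(X<.2)&(abs(Y)<.08)&(P[...,2]>.02)&(P[...,2]<.15);print(m.sum(),[np.round([a[m].min(),np.median(a[m]),a[m].max()],3) for a in (X,Y,P[...,2])])
workorder.finish_job();st()
E
```

```text
Traceback (most recent call last):
ValueError: zero-size array to reduction operation minimum which has no identity
```

```bash
python3 - <<'E'
from h import *
c,s=np.cos(YAW),np.sin(YAW)
for cam in('top','scene'):
    P=cloud(cam,viewer.read_camera(cam)[1]);D=P-ORG;X=D[...,0]*c+D[...,1]*s;Y=-D[...,0]*s+D[...,1]*c
    m=(X>.0)&(X<.225)&(abs(Y)<.09);print(cam,m.sum(),np.histogram(P[m][:,2],np.arange(-.01,.25,.02))[0])
    m&=(P[...,2]>.015)&(P[...,2]<.2)&(X>.06)
    if m.any():print([np.round(np.percentile(a[m],[0,25,50,75,100]),3) for a in (X,Y,P[...,2])])
E
```

```text
top 11141 [    0     0     0    22    27    12    13     4     0     0     0 10909]
scene 9585 [   0    0    0    0    0    0    0    0    0    0    0 9584]
```

Depth only sees the clear roof, so I'll locate the unit from its pixel ray in the scene picture, where its visible top is at about (402,235), and then hand in.

```bash
python3 - <<'E'
from h import *
c,s=np.cos(YAW),np.sin(YAW);e=np.array(viewer.camera_info('scene')['eye']);r=cloud('scene',np.ones((480,640)))-e
for px in((394,231),(410,231),(402,238)):
  for z in(.04,.066,.09):
    d=r[px[1],px[0]];q=e+d*(z-e[2])/d[2]-ORG;print(px,z,np.round([q[0]*c+q[1]*s,-q[0]*s+q[1]*c],3))
workorder.finish_job();st()
E
```

```text
(394, 231) 0.04 [0.096 0.077]
(394, 231) 0.066 [0.094 0.056]
(394, 231) 0.09 [0.093 0.037]
(410, 231) 0.04 [0.129 0.083]
(410, 231) 0.066 [0.127 0.062]
(410, 231) 0.09 [0.125 0.042]
(402, 238) 0.04 [0.114 0.061]
(402, 238) 0.066 [0.112 0.041]
(402, 238) 0.09 [0.11  0.021]
the job is handed in; nothing more can be done
the job is handed in; nothing more can be done
```

I pushed the filter unit with closed fingertips along the shelf, through the flap and over the ramp edge. I then drew the fingers back out and handed the job in, at about 20 s on the robot's clock.

**One correction on the way:** the real fingertips end about 19 mm short of the reported TCP. For part of the push they pressed obliquely on the unit's top rear edge, with about 14 N at the peak. I backed off, measured the tip with two cameras, and finished the push at mid-height with about 2 N.

**Last checks:**
- **Unit:** it is at rest at the ramp's foot, around box x 95–127 mm, and the scene picture was the same before and after I withdrew. It appears to be standing on edge.
- **Flap:** its lower edge reads (0.607, 0.106, 0.077), which is the shut position.
- **Robot:** the fingers were well clear, with wrist force near zero.
- **Other things:** the meter, transformer, screwdriver and both look-alikes read within a few mm of where they started.

**What could not be confirmed:**
- Depth inside the box only read the clear roof, so the unit's position comes from a pixel ray, not a depth measurement.
- The networks did not report the tuning knob in the final pictures, but nothing went near it.
- One low-score "filter_unit" report at the box origin contradicts the picture, so I took it as false.

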